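Lock the sealing stud into the junction box

ROBOT

A 6-joint arm with a two-finger parallel gripper is mounted at the origin on a cart in front of the work surface, level with it; the furniture and walls round the work are solid. World frame = base frame: x ahead of the robot, y to its left, z up, the work surface at z = 0. Lengths are in m, angles in rad, forces in N, time in s.
With the tool pointing down it reaches from about 0.4 to 0.825 m from the base axis. Payload 7 kg.
Tool frame: the origin (TCP) lies midway between the tips of the shut fingers; the grasp point (between the pads) lies arm.hold_point_z behind it (arm.hold_point_z is the distance from the TCP to the grasp point, in m); z points along the fingers, y is the line along which they close (so a half turn about z gives the same grasp; the last joint's range is limited). The gripper opens to 88 mm and grips with 3 to 60 N. Pads are 19 mm wide; open, the fingers measure 130 mm over their backs; the gripper's body (78 mm by 193 mm) begins 47 mm behind the grasp point.
Start: joints at [1.501, 0.359, 0.012, 0, -1.224, -0.288], TCP at [0.236, 0.632, 0.205] pointing down, gripper open.
Joint ranges: [-3.07, 3.07], [-1.43, 2.12], [-1.02, 1.25], [-3.03, 1.67], [-3.05, -0], [-3.03, 3.03]. Speed limits (rad/s): [2.39, 2.39, 3.01, 3.14, 3.14, 3.14].

INTERFACE

Orientations are given as [roll, pitch, yaw] about the fixed x, y, z axes, in that order (R = Rz(yaw) Ry(pitch) Rx(roll)).
In Python, from station import arm gives the robot as it stands.
- The arm moves only by the shell command python3 -m crank 'ROWS' [OPENING] [FORCE]. ROWS is JSON, a list that holds one entry, the list of rows, each a list of 4 numbers: the shift along the tool's x, y, z in units of 25 mm (1.0 is 25 mm), then the turn about the tool's z in units of 5 degrees (1.0 is 5 degrees). A call has 1 to 12 rows; each row is the pose to reach, as a shift and turn from the pose commanded when the call began, along the tool's axes at that moment; what a row does not reach only later rows make up. A row lasts 1/8 s, in which the tool goes at most 62.5 mm and 10.7 degrees, less where a joint would pass 70% of its speed; a pose out of reach is approached as far as the arm can. A call with a gripper value outside its range is refused whole. OPENING is the closure, from 0 (fully open) to 1 (shut), set as the call begins (- or left out, the last holds). The fingers move at their own pace and stop on an object; FORCE is the grip in N (left out, the last holds). Time passes only in rows, so rows that repeat a pose let the fingers close. It gives the time, the measured TCP pose, the force, the opening and the grip force at its end, in the units of the state.
- arm.get_state(): the state, without advancing time (a new reading comes with each control period).
- arm.grab_frame(name): name is "scene" or "side" or "wrist"; returns (picture, depth): 480x640x3 uint8, red, green, blue; 480x640 float32, m along the optical axis (not along the pixel's ray), 0 where there is no reading.
- arm.get_calibration(name): a dict with "mtx" (3x3 intrinsics, pixels), "R" (3x3) and "t" (3): a world point X has camera coordinates R X + t; the wrist camera has in their place "mount" (4x4, takes a point from camera to tool coordinates, whose origin is the TCP and whose axes are the flange's). Camera axes: x right, y down, z forward; pixel columns grow to the right and rows downward; lengths in m; the calibration is good to about 2 mm. A picture is of the moment at which its call begins: read the wrist's pose just before it. get_calibration takes no time and is no camera call.
- arm.job_done(): hands the job in; it is judged then, once.
Trained networks look in the newest picture that a camera, given by its name, has taken for a name from the list of things; names that differ only in an ending like _2 or _b are one class to them, and where a whole thing is asked for, a point or a joint stands for the part that bears it (a point fixed in the world has none). Each returns a list of dicts, best first, with "score" (0 to 1); they miss things now and then, are a little off and sometimes report something else, mostly with a low value. They report only what shows in the picture. A call takes as long as a camera call. They do not tell look-alikes from the thing itself.
- arm.recognise(thing, camera): "extent" ([left, top, width, height] in pixels, round what is visible of it).
- arm.trace(thing, camera): "mask" (480x640 bool, what is visible of it) and "extent" ([left, top, width, height] in pixels, round what is visible of it).
The state is a dict: "t": time; "q": joint angles; "qd": joint speeds; "joint_efforts": joint torques, N m; "eef_pos": TCP position; "ee_rot": TCP orientation; "force": force on the tool from outside, world axes, zero at the start; "moment": the same for the moment, N m; "width": finger opening in m; "gripper_force": force on a finger pad.
Only numpy, scipy, OpenCV 4.12 (cv2) and the standard library are available. Lean on these libraries where they do the work, as an engineer would, in place of code of your own. Each camera call takes 0.05 s, during which the arm holds its last target. There are 200 camera calls.

TASK

One of the two sealing studs of the grey junction box is missing. Take the loose winged stud out of its black block, put its cross pin through the slot of the open port, press it down against the spring and turn it a quarter turn clockwise until it catches and stays locked by itself with its wing across the slot, parallel to the wing of the other stud; then let go. Do not force it, and leave the phone, the tape roll, the memory stick and the grey modem where they are.

Things in the scene. Friction and masses are not known exactly. Their poses are not given: they have to be found in the camera images.
- stud: Loose aluminium quarter-turn stud, 50 g. Origin: centre of the underside of its round flange (35 mm across, 4 mm thick); z up towards the wing, x along the wing. It hangs upright by its flange in the black block at the start, turned at random. Half a turn about z makes no difference.
- stud_wing (a point): Middle of the stud's wing, its grip: 14 mm above the stud's origin, axes as the stud's. The wing is 28 mm long in x, 10 mm thick in y with flat sides, and rises from the flange's top face (4 mm above the stud's origin) to 24 mm above that origin.
- stud_pin (a point): Centre of the stud's cross pin, 13.5 mm below the stud's origin: a round-ended pin of 7 mm diameter, 24 mm long in x, through the shank. The shank has 7 mm diameter and runs from the flange down to a flat nose (6 mm across) 17.5 mm below the stud's origin.
- stud_block: Black plastic block, 64 x 64 x 30 mm, fixed to the desk, with one round blind hole of 27 mm diameter in the middle of its top, in which the loose stud hangs at the start. Origin: centre of its underside.
- junction_box: Grey metal junction box, fixed to the desk, lid 80 mm (x) by 128 mm (y), top face of the lid at z = 50 mm; cable gland at its -y end. Origin: centre of the base, z up. A stud already locked stands at y = -30 mm, its wing along y and reaching z = 83 mm. The open port is at y = +30 mm.
- port (a point): Nominal centre of the open port, in the lid's top face, axes as the box's. The port holds a 46 mm square steel insert (slot along the box's x, 27 mm long, 9.4 wide, 7 deep) with a soft black sealing ring that does not resist. The insert's top face lies 0 to 8 mm above this point: that height differs from box to box and is not measured, find it by feel; sideways it is exact.
- port_press (a point): A point 8 mm under the port's, for the pressing (heights: stud's origin above the insert's top face). At 8 mm the nose meets the spring: 4 N to start it, then 2 N more per mm. Below 3 mm (14 N) the pin is under the slot and can turn; at 0 mm (20 N) the flange lies hard on the steel. Over 45 N between stud and box (all contacts added), or robot and box, counts as forcing.
- port_catch (a point): A point 12 mm under the port's, for the turn (parts greased). The pressed stud turns only clockwise seen from above; rigid stops end the turn some 12 degrees past the quarter turn. Let up within 10 degrees of it, the spring lifts it until the pin lies in a cross notch, wing along the box's y, origin about 6.5 mm above the insert's top face: caught, it cannot turn back.
- phone: Bystander: black phone lying flat, 158 x 74 x 10 mm. Origin: centre of its underside. May not be moved.
- tape_roll: Bystander: black roll of tape lying flat, 55 mm across, 19 mm high. Origin: centre of its underside. May not be moved.
- usb_stick: Bystander: memory stick lying flat, 17 x 48 x 8 mm. Origin: centre of its underside. May not be moved.
- line_modem: Bystander: grey interface box, 106 x 70 x 26 mm. Origin: centre of its underside. May not be moved.
Mind the look-alikes: they are no part of the job. Leave any red look-alike of the stud alone.

How it is judged:
By the outcome, as a careful person would: the job done as asked, in the order asked, and still so for the second after the job is handed in, with the robot touching nothing.
It also fails if it takes over 61 s, if anything falls off the work surface, if the arm or the gripper's body presses on something with over 40 N, if the wrist force passes 120 N, or if a joint passes its speed limit or range.

## Working session

There is one attempt and no reset: what is moved stays moved. The work goes in short steps, Python scripts to look and compute and a shell command to move; the robot and the scene stay as the last step left them, time stands still between calls to the robot, and variables do not carry over. Pictures are saved under pics/ and viewed, at most 10 in all, crops included, and the job is handed in when it is done.

```bash
mkdir -p pics; ls; cat > h.py <<'E'
import numpy as np, cv2
from station import arm
from scipy.spatial.transform import Rotation as Ro
def cam(n):
    c=arm.get_calibration(n); K=np.array(c["mtx"])
    if "mount" in c:
        s=arm.get_state(); T=np.eye(4); T[:3,:3]=Ro.from_euler('xyz',s["ee_rot"]).as_matrix(); T[:3,3]=s["eef_pos"]
        return K, T@np.array(c["mount"])
    T=np.eye(4); T[:3,:3]=c["R"]; T[:3,3]=np.array(c["t"]).ravel()
    return K, np.linalg.inv(T)
def pts(K,T,d,mask):
    v,u=np.nonzero(mask&(d>0)); z=d[v,u]
    P=np.c_[(u-K[0,2])/K[0,0]*z,(v-K[1,2])/K[1,1]*z,z]
    return P@T[:3,:3].T+T[:3,3],u,v
def save(img,f): cv2.imwrite("pics/"+f,img[:,:,::-1])
E
python3 - <<'E'
from h import *
s=arm.get_state(); print({k:np.round(v,3) for k,v in s.items()},arm.hold_point_z)
for n in("scene","side","wrist"):
    K,T=cam(n); im,d=arm.grab_frame(n); save(im,n+"0.png")
    print(n,np.round(K[0,0]),np.round(T,3).tolist())
    for th in("stud","stud_block","junction_box"):
        for r in arm.trace(th,n)[:4]:
            P,u,v=pts(K,T,d,r["mask"])
            if len(P): print(n,th,round(r["score"],2),np.round(r["extent"]),np.round(np.median(P,0),3),np.round(P.min(0),3),np.round(P.max(0),3))
im=[cv2.imread(f"pics/{n}0.png") for n in("scene","side","wrist")]
c=np.vstack([np.hstack(im[:2]),np.hstack([im[2],np.zeros_like(im[0])])]); cv2.imwrite("pics/all0.png",cv2.resize(c,(800,600),interpolation=cv2.INTER_AREA))
E
```

```text
pics
{'t': np.float64(0.0), 'q': array([ 1.501,  0.359,  0.011, -0.   , -1.224, -0.288]), 'qd': array([ 0.   ,  0.   , -0.001, -0.002,  0.002, -0.001]), 'joint_efforts': array([-2.0000e-03, -5.8272e+01,  2.9305e+01,  6.9970e+00,  7.0000e-03,
       -0.0000e+00]), 'eef_pos': array([0.236, 0.632, 0.204]), 'ee_rot': array([ 3.14 , -0.   , -0.358]), 'force': array([-0.356, -0.253,  0.247]), 'moment': array([ 0.012, -0.023,  0.032]), 'gripper_force': np.float64(0.0), 'width': np.float64(0.087)} 0.0188
scene 545.0 [[-0.902, -0.315, 0.296, 0.26], [-0.432, 0.684, -0.588, 0.664], [-0.018, -0.658, -0.753, 0.782], [0.0, 0.0, 0.0, 1.0]]
scene stud 0.9 [364. 360.  26.  19.] [0.378 0.273 0.039] [0.363 0.254 0.028] [0.396 0.285 0.057]
scene stud 0.81 [248. 260.  20.  23.] [0.645 0.179 0.024] [ 0.632  0.133 -0.002] [0.678 0.193 0.045]
scene stud_block 0.74 [351. 347.  51.  46.] [0.386 0.273 0.03 ] [ 0.274  0.213 -0.009] [0.415 0.608 0.664]
scene stud_block 0.66 [363. 360.  25.  20.] [0.377 0.273 0.038] [0.362 0.252 0.028] [0.396 0.285 0.057]
scene junction_box 0.59 [410. 156.  75.  47.] [ 0.414 -0.177  0.049] [ 0.347 -0.254 -0.002] [ 0.494 -0.121  0.086]
side 517.0 [[-0.971, -0.094, 0.221, 0.317], [-0.24, 0.422, -0.874, 0.992], [-0.011, -0.902, -0.432, 0.505], [0.0, 0.0, 0.0, 1.0]]
side stud 0.91 [373. 290.  21.  21.] [0.378 0.275 0.037] [ 0.362  0.181 -0.002] [0.397 0.288 0.054]
side stud 0.59 [243. 253.  14.  23.] [0.646 0.184 0.021] [ 0.632  0.122 -0.003] [0.683 0.196 0.041]
side stud_block 0.74 [365. 292.  38.  39.] [0.376 0.296 0.026] [ 0.342  0.194 -0.002] [0.415 0.308 0.033]
side junction_box 0.85 [359. 175.  61.  47.] [ 0.413 -0.169  0.039] [ 0.348 -0.301 -0.003] [ 0.49  -0.118  0.082]
wrist 338.0 [[-0.349, -0.893, -0.283, 0.313], [-0.937, 0.333, 0.106, 0.604], [-0.0, 0.302, -0.953, 0.384], [0.0, 0.0, 0.0, 1.0]]
```

View pics/all0.png

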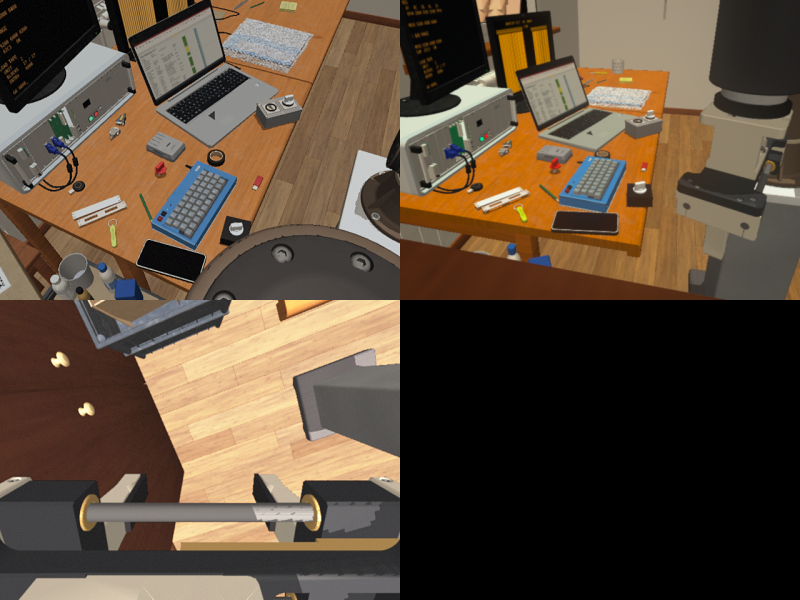

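The loose stud could be either of two things. At scene (376,370) a silver stud sits in the black block at world (0.378, 0.273), and at scene (258,271) a red one stands at (0.645, 0.18). The silver one in the block fits the description and the red one is the look-alike. I'll go above the silver one and confirm it in a wrist crop.

```bash
python3 -m crank '[[[1.5,1.7,0,0],[3,3.4,0,0],[4.5,5,0,0],[6,6.7,0,0],[7.5,8.3,0,0],[9,10,0,0],[10.3,11.5,0,0],[10.3,11.5,0,0],[10.3,11.5,0,0]]]' 0
cat > look.py <<'E'
from h import *
import sys
n,f=sys.argv[1:3]
s=arm.get_state(); K,T=cam(n); im,d=arm.grab_frame(n); save(im,f)
print(np.round(s["eef_pos"],4),np.round(s["ee_rot"],4))
for th in sys.argv[3:]:
    for r in arm.trace(th,n)[:3]:
        P,u,v=pts(K,T,d,r["mask"])
        if not len(P): continue
        print(th,round(r["score"],2),np.round(r["extent"]),np.round(np.median(P,0),4),np.round(P.min(0),3),np.round(P.max(0),3))
        zt=np.percentile(P[:,2],99.0) if th=="stud" else 0.05
        q=P[abs(P[:,2]-zt)<0.004]
        if th=="stud" and len(q)>5:
            (c,wh,a)=cv2.minAreaRect(q[:,:2].astype(np.float32)*1000); print(" top z",np.round(zt,4),"rect mm",np.round(c,1),np.round(wh,1),round(a,1))
E
python3 look.py wrist w1.png stud stud_block
python3 - <<'E'
import cv2; cv2.imwrite('pics/w1c.png',cv2.imread('pics/w1.png')[60:460])
E
```

```text
t: 1.72
eef_pos: [0.3772, 0.273, 0.2057]
ee_rot: [-3.141, -0.0, -0.359]
force: [-0.2, 0.5, -0.1]
width: 0.0871
gripper_force: 0.0
[0.3772 0.273  0.2057] [-3.1405e+00 -2.0000e-04 -3.5860e-01]
stud 0.82 [307. 192.  34.  29.] [0.3808 0.2677 0.0346] [0.36  0.251 0.027] [0.396 0.286 0.056]
 top z 0.055 rect mm [378.5 268.6] [28.2 10. ] 31.8
stud_block 0.76 [283. 162.  82.  83.] [0.3855 0.2674 0.0297] [ 0.096  0.233 -0.75 ] [0.415 0.391 0.054]
```

View pics/w1.png

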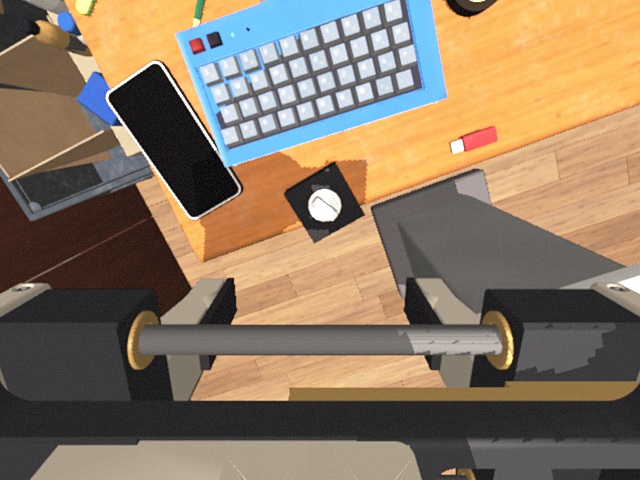

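The wrist view shows the silver stud at (324,206) hanging in the black block, with its wing at about 31.8° world yaw (28.2 x 10 mm, as specified). That confirms it is the right one. I'll turn to the wing, go lower, and narrow the fingers.

```bash
python3 -c "
from station import arm;print(arm.get_state()['q'])"
python3 -m crank '[[[0.1,0.15,0.7,-2],[0.1,0.15,1.4,-4],[0.1,0.15,2.1,-6],[0.1,0.15,2.8,-8],[0.1,0.15,3.2,-10],[0.1,0.15,3.2,-10.5],[0.1,0.15,3.2,-10.5]]]' 0.45
python3 look.py wrist w2.png stud
python3 -c "
from station import arm;print(arm.get_state()['q'])
import cv2;im=cv2.imread('pics/w2.png');cv2.imwrite('pics/w2c.png',im)"
```

```text
[ 1.05279198e+00  6.76363086e-03 -4.29347296e-01  1.73236581e-05
 -1.13469563e+00  1.61287275e-01]
t: 2.75
eef_pos: [0.3777, 0.2691, 0.125]
ee_rot: [3.141, 0.001, 0.559]
force: [-0.4, 0.5, 0.5]
width: 0.0484
gripper_force: 0.0
[0.3777 0.2691 0.125 ] [3.1412e+00 6.0000e-04 5.5940e-01]
stud 0.62 [304. 210.  39.  44.] [0.3802 0.2699 0.0344] [0.357 0.252 0.028] [0.396 0.286 0.055]
 top z 0.0546 rect mm [378.3 268.4] [27.8  9.5] 32.3
stud 0.61 [612.   0.  25.  12.] [0.6354 0.1716 0.021 ] [0.63  0.151 0.   ] [0.653 0.183 0.023]
 top z 0.0227 rect mm [635.2 171.9] [ 7.  22.5] 30.8
[ 1.04510358e+00  8.03002614e-02 -5.51800115e-01  1.68070828e-05
 -9.38822590e-01  1.08393200e+00]
```

View pics/w2.png

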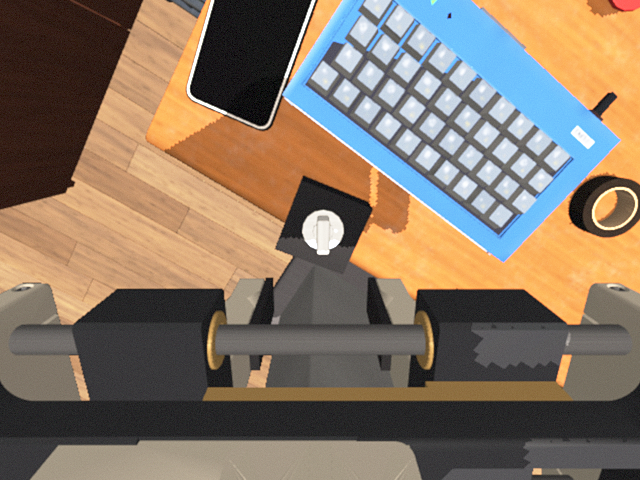

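The wing sits upright and centred between the fingers at (322,232). I'll descend and grip.

```bash
python3 -m crank '[[[0,0,1,0],[0,0,2,0],[0,0,3,0],[0,0,3.45,0],[0,0,3.45,0],[0,0,3.45,0]]]' 0.45
python3 -m crank '[[[0,0,0,0],[0,0,0,0],[0,0,0,0],[0,0,0,0]]]' 1 50
```

```text
t: 3.6
eef_pos: [0.3784, 0.269, 0.0398]
ee_rot: [-3.141, -0.001, 0.559]
force: [-0.2, 0.3, -0.2]
width: 0.0481
gripper_force: 0.0
t: 4.1
eef_pos: [0.378, 0.2684, 0.0391]
ee_rot: [-3.141, -0.0, 0.558]
force: [-0.3, -0.0, 0.4]
width: 0.0137
gripper_force: 0.0
```

```bash
python3 -m crank '[[[0,0,0,0],[0,0,0,0],[0,0,-0.3,0],[0,0,-1.3,0],[0,0,-2.6,0],[0,0,-3.9,0],[0,0,-5.2,0],[0,0,-5.2,0]]]' 1 50
python3 - <<'E'
from h import *
K,T=cam("scene"); im,d=arm.grab_frame("scene"); save(im,"s2.png")
for r in arm.trace("junction_box","scene")[:1]:
    P,u,v=pts(K,T,d,r["mask"]); print(r["score"],r["extent"])
    q=P[abs(P[:,2]-np.median(P[abs(P[:,2]-.05)<.006][:,2]))<.003]
    print(len(q),np.median(q[:,2]),cv2.minAreaRect(q[:,:2].astype(np.float32)*1000))
    q=P[P[:,2]>.07]; print("locked top",len(q),q.mean(0))
l,t,w,h=map(int,r["extent"]); c=im[t-25:t+h+25,l-35:l+w+35]
save(cv2.resize(c,None,fx=5,fy=5,interpolation=cv2.INTER_CUBIC),"s2c.png")
E
```

```text
t: 5.1
eef_pos: [0.379, 0.2697, 0.1721]
ee_rot: [-3.14, -0.005, 0.559]
force: [-0.4, -0.1, -0.1]
width: 0.0001
gripper_force: 0.0
0.59 [444.8, 154.3, 41.7, 49.8]
491 0.05072741374598233 ((401.48590087890625, -207.637939453125), (85.75672149658203, 83.69300842285156), 43.772640228271484)
locked top 129 [ 0.38774247 -0.15586484  0.12221717]
```

View pics/s2c.png

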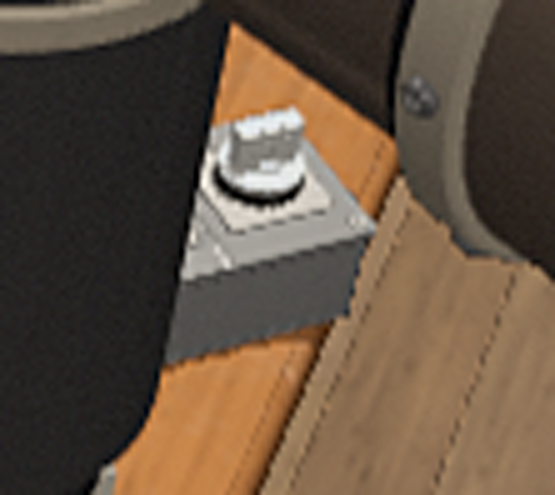

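The fingers shut on nothing (width 0), so the grasp slipped. I'll look with the wrist camera.

```bash
python3 look.py wrist w3.png stud
```

```text
[0.3778 0.2683 0.1693] [-3.1409e+00 -7.0000e-04  5.5830e-01]
stud 0.9 [564.   1.  52.  28.] [0.6425 0.1746 0.023 ] [ 0.631  0.147 -0.002] [0.664 0.193 0.044]
 top z 0.0421 rect mm [644.2 169.4] [ 9.2 17.1] 30.1
stud 0.8 [303. 202.  32.  39.] [0.38   0.27   0.0345] [0.36  0.252 0.029] [0.395 0.285 0.056]
 top z 0.0549 rect mm [378.2 268.4] [28.2  9.2] 32.3
```

View pics/w3.png

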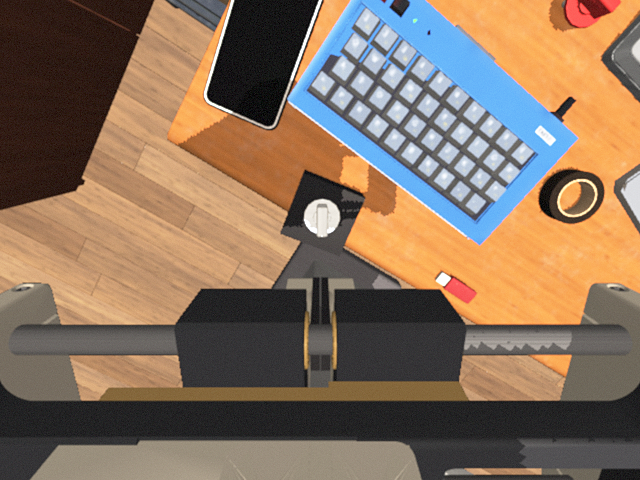

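The stud is undisturbed at (322,217). I'll retry slightly deeper and check the grip before lifting.

```bash
python3 -m crank '[[[0,0,0.5,0],[0,0,1.5,0],[0,0,2.5,0],[0,0,3.5,0],[0,0,4.3,0],[0,0,5,0],[0,0,5.3,0],[0,0,5.3,0],[0,0,5.3,0]]]' 0.5
python3 -m crank '[[[0,0,0,0],[0,0,0,0],[0,0,0,0],[0,0,0,0],[0,0,0,0],[0,0,0,0]]]' 1 50
python3 -m crank '[[[0,0,0,0],[0,0,0,0]]]'
```

```text
t: 6.42
eef_pos: [0.3781, 0.2686, 0.0369]
ee_rot: [-3.141, -0.001, 0.559]
force: [-1.0, 0.3, -0.3]
width: 0.0437
gripper_force: 0.0
t: 7.18
eef_pos: [0.3779, 0.2684, 0.0365]
ee_rot: [-3.142, -0.0, 0.559]
force: [0.2, -0.3, 1.0]
width: 0.0005
gripper_force: 0.0
t: 7.42
eef_pos: [0.3779, 0.2683, 0.0365]
ee_rot: [3.142, 0.0, 0.559]
force: [0.1, 0.7, -0.8]
width: 0.0001
gripper_force: 0.0
```

```bash
python3 - <<'E'
from h import *
s,_=arm.grab_frame("side"); w,d=arm.grab_frame("wrist")
save(w,"w4.png")
c=cv2.resize(s[230:380,310:460],(600,600),interpolation=cv2.INTER_CUBIC)
save(np.hstack([cv2.resize(c,(400,400)),cv2.resize(w[150:350,220:420],(400,400))]),"c4.png")
E
```

```text
(no output)
```

View pics/c4.png

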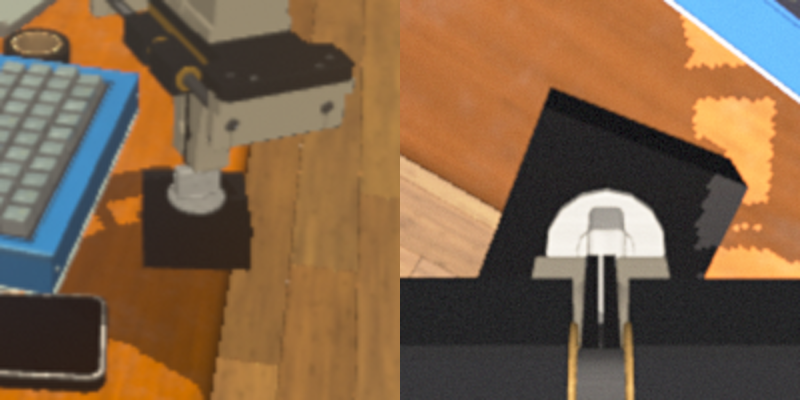

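```bash
python3 - <<'E'
from h import *
s=arm.get_state(); p=s["eef_pos"]; R=Ro.from_euler('xyz',s["ee_rot"]).as_matrix()
for n in("wrist","side"):
    K,T=cam(n); im,d=arm.grab_frame(n); Ti=np.linalg.inv(T)
    for nm,t in dict(tcp=(0,0,0),hold=(0,0,-.0188),wtop=(0,0,-.0175),wend=(.014,0,-.0175),flfront=(.0175,0,0.0025)).items():
        X=p+R@np.array(t); c=Ti[:3,:3]@X+Ti[:3,3]; u=K@c/c[2]; print(n,nm,np.round(u[:2],1),"z",c[2].round(4),"depth",d[int(u[1]),int(u[0])])
    P,u,v=pts(K,T,d,np.ones((480,640),bool)); L=(P-p)@R
    m=(abs(L[:,0])<.06)&(abs(L[:,1])<.05)&(L[:,2]>-.06)&(L[:,2]<.0)
    print(n,m.sum())
    for z in np.arange(-.06,0,.005):
        k=m&(L[:,2]>=z)&(L[:,2]<z+.005)
        if k.sum()>3: print("  z",round(z,3),k.sum(),np.round(np.percentile(L[k],[2,50,98],axis=0)[:,:2]*1000,0).tolist())
E
```

```text
wrist tcp [321.1 276.8] z 0.1955 depth 0.17599326
wrist hold [321.2 291.9] z 0.1776 depth 0.15784661
wrist wtop [321.2 290.7] z 0.1789 depth 0.1600088
wrist wend [321.3 266.2] z 0.1746 depth 0.17548348
wrist flfront [321.1 246.8] z 0.1926 depth 0.19260745
wrist 1926
  z -0.06 143 [[9.0, -6.0], [9.0, -0.0], [11.0, 4.0]]
  z -0.055 138 [[9.0, -7.0], [9.0, -1.0], [11.0, 5.0]]
  z -0.05 97 [[9.0, -5.0], [9.0, -0.0], [10.0, 3.0]]
  z -0.045 162 [[5.0, -7.0], [9.0, -0.0], [11.0, 5.0]]
  z -0.04 235 [[4.0, -15.0], [10.0, 0.0], [11.0, 14.0]]
  z -0.035 306 [[9.0, -16.0], [11.0, -2.0], [11.0, 14.0]]
  z -0.03 252 [[9.0, -16.0], [11.0, -0.0], [11.0, 15.0]]
  z -0.025 46 [[9.0, -5.0], [9.0, -1.0], [10.0, 3.0]]
  z -0.02 318 [[-10.0, -4.0], [10.0, -1.0], [14.0, 5.0]]
  z -0.015 65 [[11.0, -4.0], [14.0, -0.0], [15.0, 5.0]]
  z -0.01 64 [[13.0, -4.0], [14.0, 1.0], [15.0, 5.0]]
  z -0.005 100 [[-0.0, -7.0], [13.0, 2.0], [14.0, 8.0]]
side tcp [383.7 299.5] z 0.8483 depth 0.84119165
side hold [384.3 289.8] z 0.8401 depth 0.81920993
side wtop [384.2 290.4] z 0.8407 depth 0.8172354
side wend [376.3 292. ] z 0.8368 depth 0.9446104
side flfront [373.8 302.8] z 0.8445 depth 0.8487831
side 465
  z -0.06 36 [[8.0, -23.0], [11.0, -7.0], [12.0, 14.0]]
  z -0.055 34 [[9.0, -20.0], [11.0, -2.0], [12.0, 14.0]]
  z -0.05 28 [[7.0, -19.0], [11.0, -9.0], [12.0, 15.0]]
  z -0.045 34 [[6.0, -20.0], [11.0, -2.0], [12.0, 14.0]]
  z -0.04 45 [[-3.0, -19.0], [11.0, -10.0], [12.0, 11.0]]
  z -0.035 60 [[-10.0, -19.0], [7.0, -16.0], [13.0, 11.0]]
  z -0.03 52 [[-10.0, -19.0], [8.0, -16.0], [12.0, 11.0]]
  z -0.025 30 [[-10.0, -18.0], [7.0, -15.0], [12.0, 9.0]]
  z -0.02 15 [[7.0, -5.0], [11.0, -2.0], [15.0, 3.0]]
  z -0.015 39 [[-11.0, -7.0], [8.0, -5.0], [15.0, 4.0]]
  z -0.01 45 [[-11.0, -7.0], [6.0, -4.0], [15.0, 1.0]]
  z -0.005 47 [[-10.0, -7.0], [4.0, -4.0], [16.0, 1.0]]
```

Both depth cameras agree that the finger bottoms end about 21 mm above the reported TCP. The fingers therefore shut just over the wing, with their bottoms at about 57 mm against a wing top of 54 mm. I'll open, then descend the missing amount in steps while checking the force.

```bash
python3 -m crank '[[[0,0,0,0],[0,0,0,0],[0,0,0,0],[0,0,0,0],[0,0,0.2,0],[0,0,0.4,0],[0,0,0.6,0],[0,0,0.6,0]]]' 0.6
python3 -m crank '[[[0,0,0.08,0],[0,0,0.16,0],[0,0,0.16,0]]]'
python3 -m crank '[[[0,0,0,0],[0,0,0,0],[0,0,0,0],[0,0,0,0],[0,0,0,0]]]' 1 50
python3 -m crank '[[[0,0,0,0],[0,0,0,0]]]'
```

```text
t: 8.62
eef_pos: [0.3777, 0.268, 0.0209]
ee_rot: [3.141, 0.001, 0.558]
force: [-0.4, -0.1, 0.8]
width: 0.0352
gripper_force: 0.0
t: 9.0
eef_pos: [0.3779, 0.2683, 0.0174]
ee_rot: [3.142, 0.0, 0.558]
force: [-0.7, -0.3, 0.3]
width: 0.0351
gripper_force: 0.0
t: 9.62
eef_pos: [0.378, 0.2683, 0.0176]
ee_rot: [3.142, -0.0, 0.559]
force: [-0.7, -0.6, 0.6]
width: 0.0097
gripper_force: 50.0
t: 9.88
eef_pos: [0.378, 0.2684, 0.0176]
ee_rot: [-3.142, -0.0, 0.559]
force: [0.4, -0.7, 2.0]
width: 0.0093
gripper_force: 50.0
```

Gripped: 9.3 mm wide at 50 N, with the stud origin 12.4 mm above the reported TCP. I'll lift, then carry it toward the box on an outward arc while turning.

```bash
python3 -m crank '[[[0,0,-1,0],[0,0,-3,0],[0,0,-5,0],[0,0,-6.8,0],[-0.4,2,-6.8,2],[-0.8,4,-6.8,4],[-1.2,6,-6.8,6],[-1.6,8,-6.8,8],[-3.2,9.5,-6.8,10],[-4.8,10.9,-6.8,12],[-6.2,12.2,-6.8,14],[-7.3,13.3,-6.8,16]]]'
python3 -m crank '[[[0,0,0,0],[0,0,0,0]]]'
python3 look.py wrist w5.png junction_box stud
```

```text
t: 11.38
eef_pos: [0.3984, -0.1118, 0.1875]
ee_rot: [-3.141, 0.0, -0.844]
force: [1.7, -0.2, -0.0]
width: 0.0092
gripper_force: 50.0
t: 11.62
eef_pos: [0.3994, -0.1102, 0.1874]
ee_rot: [-3.141, 0.0, -0.837]
force: [0.3, -0.0, -0.4]
width: 0.0094
gripper_force: 50.0
[ 0.3994 -0.1102  0.1874] [-3.1414e+00  1.0000e-04 -8.3720e-01]
junction_box 0.96 [294.  83. 150. 105.] [ 0.4175 -0.1942  0.0501] [ 0.109 -0.387 -0.755] [ 0.489 -0.115  0.085]
stud 0.96 [288. 260.  60.  65.] [ 0.4053 -0.1165  0.22  ] [ 0.369 -0.127 -0.002] [ 0.417 -0.047  0.225]
 top z 0.2246 rect mm [ 401.2 -111.8] [ 9.5 23.7] 42.5
```

View pics/w5.png

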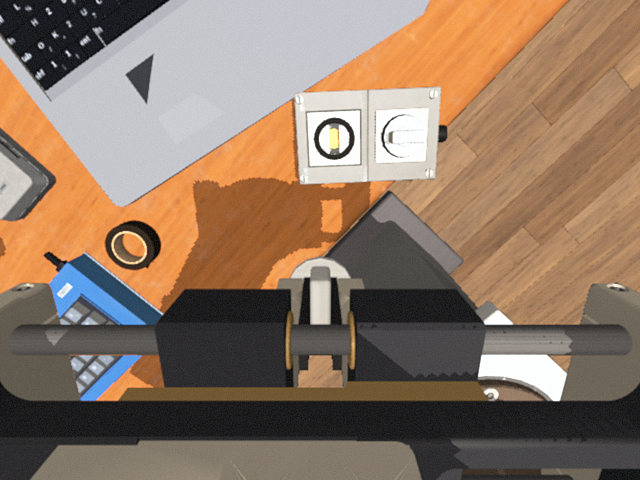

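The open port is at (334,138) with its slot vertical in the image. The locked stud is at (403,135) and the gland is on the right, so the box +y points left and +x points up. Next I measure the box pose from the lid.

```bash
cat > box.py <<'E'
from h import *
s=arm.get_state(); K,T=cam("wrist"); im,d=arm.grab_frame("wrist"); save(im,"wb.png")
p=np.array(s["eef_pos"]); yaw=s["ee_rot"][2]; print(np.round(p,4),np.degrees(yaw).round(2))
r=arm.trace("junction_box","wrist")[0]; P,u,v=pts(K,T,d,cv2.dilate(r["mask"].astype(np.uint8),np.ones((5,5)))>0)
q=P[abs(P[:,2]-.05)<.003]; print(len(q),np.median(q[:,2]))
c,wh,a=cv2.minAreaRect(q[:,:2].astype(np.float32)); print("lid",np.round(c,4),np.round(wh,4),a)
a=np.radians(a)
if wh[0]>wh[1]: a+=np.pi/2   # a -> box x axis direction (short side)
a=(a-yaw+np.pi/2)%np.pi-np.pi/2+yaw
bx=np.array([np.cos(a),np.sin(a)]); by=np.array([-bx[1],bx[0]]); c=np.array(c)
port=c+.03*by; print("box yaw",np.degrees(a).round(2),"port",np.round(port,4))
L=np.c_[(P[:,:2]-c)@bx,(P[:,:2]-c)@by,P[:,2]]
k=(abs(L[:,0])<.022)&(L[:,1]<-.01)&(L[:,1]>-.05)&(L[:,2]>.077); print("locked wing rel (0,-30)mm",cv2.minAreaRect((L[k,:2]*1000).astype(np.float32)))
k=(abs(L[:,0])<.021)&(abs(L[:,1]-.03)<.021)
print("insert z pct",np.round(np.percentile(L[k,2],[2,10,25,50,75,90,98]),4))
hsv=cv2.cvtColor(im,cv2.COLOR_RGB2HSV); y=(hsv[:,:,0]>20)&(hsv[:,:,0]<40)&(hsv[:,:,1]>100)&(hsv[:,:,2]>90)
pp=np.zeros_like(y); l,t,w,h=map(int,r["extent"]); pp[t:t+h,l:l+w]=1
Y,uu,vv=pts(K,T,d,y&pp&(r["mask"]|True)); 
if len(Y): 
    kk=np.linalg.norm(Y[:,:2]-port,axis=1)<.02; Y=Y[kk]; m=(Y.max(0)+Y.min(0))/2; print("slot",len(Y),np.median(Y[:,2]),"box coords",np.round(1000*np.array([(m[:2]-c)@bx,(m[:2]-c)@by]),1), np.round([uu[kk].mean(),vv[kk].mean()],1))
dd=port-p[:2]; tx=np.array([np.cos(yaw),np.sin(yaw)]); ty=np.array([np.sin(yaw),-np.cos(yaw)])
print("units to port tool x,y:",np.round([dd@tx/.025,dd@ty/.025],3),"turn",np.round(-np.degrees(a-yaw)/5,3))
k=abs(L[:,2]-.05)<.003
E
python3 box.py
```

```text
[ 0.3996 -0.1096  0.1875] -47.88
10262 0.0499063351354358
lid [ 0.4171 -0.1927] [0.1282 0.0803] 44.4312629699707
box yaw -45.57 port [ 0.4385 -0.1717]
locked wing rel (0,-30)mm ((0.1627345085144043, -29.782573699951172), (28.336320877075195, 10.069344520568848), 89.05355072021484)
insert z pct [0.0038 0.0406 0.0492 0.0502 0.0534 0.0549 0.0558]
slot 33 0.04021704437113599 box coords [ 0.6 28.9] [336.5 138. ]
units to port tool x,y: [2.884 0.512] turn -0.463
```

The lid measures 128.2 x 80.3 mm and the locked wing sits at (0.2, -29.8) mm in box coordinates, so the box pose is trustworthy. I'll go above the port and look from closer.

```bash
python3 -m crank '[[[1,0.2,0.5,-0.46],[2,0.4,1,-0.46],[2.88,0.51,2,-0.46],[2.88,0.51,3,-0.46],[2.88,0.51,3,-0.46],[2.88,0.51,3,-0.46]]]'
python3 box.py; python3 look.py wrist w6.png stud
```

```text
t: 12.62
eef_pos: [0.4387, -0.1721, 0.1134]
ee_rot: [-3.141, -0.001, -0.796]
force: [0.6, 0.4, -0.8]
width: 0.0095
gripper_force: 50.0
[ 0.4387 -0.1721  0.1134] -45.63
11621 0.04984253465374944
lid [ 0.4173 -0.1929] [0.1281 0.08  ] 44.24660110473633
box yaw -45.75 port [ 0.4388 -0.172 ]
locked wing rel (0,-30)mm ((0.09118175506591797, -29.891460418701172), (10.278841018676758, 27.928804397583008), 0.6640633344650269)
insert z pct [0.0364 0.0409 0.0493 0.0502 0.0542 0.0569 0.1397]
units to port tool x,y: [-0.    -0.004] turn 0.025
[ 0.439  -0.1721  0.1138] [-3.1402e+00 -1.6000e-03 -7.9660e-01]
stud 0.56 [288. 256.  63.  70.] [ 0.4448 -0.1781  0.1449] [ 0.428 -0.189  0.044] [ 0.456 -0.148  0.151]
 top z 0.1509 rect mm [ 440.6 -173.5] [10.  23.6] 43.8
```

View pics/w6.png

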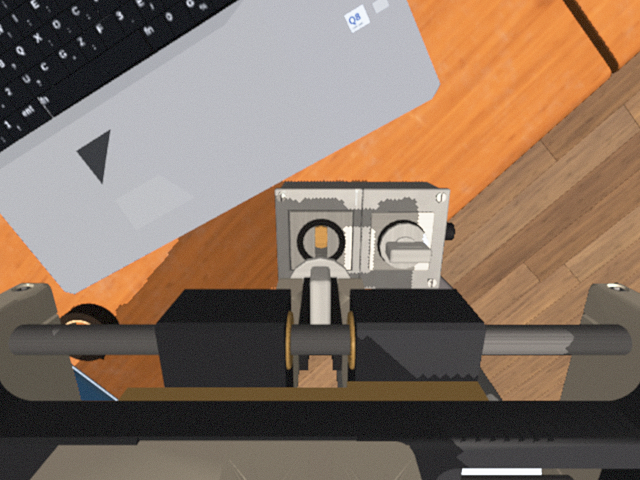

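Aligned to within about 0.2 mm, and the stud sits centred in the hand. I'll descend to just above the insert, then feel downwards.

```bash
python3 -m crank '[[[0,0,0.6,0],[0,0,1.2,0],[0,0,1.75,0],[0,0,1.75,0],[0,0,1.75,0]]]'
python3 -m crank '[[[0,0,0.06,0],[0,0,0.12,0],[0,0,0.12,0]]]'
python3 -m crank '[[[0,0,0.06,0],[0,0,0.12,0],[0,0,0.12,0]]]'
```

```text
t: 13.45
eef_pos: [0.4385, -0.1724, 0.0692]
ee_rot: [-3.141, -0.001, -0.797]
force: [1.0, -0.4, 0.7]
width: 0.0094
gripper_force: 50.0
t: 13.82
eef_pos: [0.4381, -0.1724, 0.0658]
ee_rot: [-3.142, -0.0, -0.798]
force: [-0.1, 0.2, -0.2]
width: 0.0094
gripper_force: 50.0
t: 14.2
eef_pos: [0.4379, -0.1724, 0.0626]
ee_rot: [3.141, 0.0, -0.798]
force: [0.5, -0.1, -0.8]
width: 0.0097
gripper_force: 50.0
```

```bash
python3 -m crank '[[[0.01,-0.03,0.04,0],[0.01,-0.03,0.08,0],[0.01,-0.03,0.08,0]]]'
python3 -m crank '[[[0,0,0.05,0],[0,0,0.1,0],[0,0,0.1,0]]]'
python3 -m crank '[[[0,0,0.05,0],[0,0,0.1,0],[0,0,0.1,0]]]'
```

```text
t: 14.58
eef_pos: [0.4387, -0.172, 0.0607]
ee_rot: [3.141, 0.0, -0.798]
force: [0.8, 0.6, -0.3]
width: 0.0093
gripper_force: 50.0
t: 14.95
eef_pos: [0.4387, -0.172, 0.0581]
ee_rot: [3.141, 0.0, -0.798]
force: [-0.2, -0.2, -1.2]
width: 0.0096
gripper_force: 50.0
t: 15.32
eef_pos: [0.4387, -0.172, 0.0556]
ee_rot: [3.141, 0.0, -0.798]
force: [-0.3, -0.0, -0.0]
width: 0.0097
gripper_force: 50.0
```

```bash
python3 -m crank '[[[0,0,0.04,0],[0,0,0.08,0],[0,0,0.08,0]]]'
python3 -m crank '[[[0,0,0.04,0],[0,0,0.08,0],[0,0,0.08,0]]]'
python3 -m crank '[[[0,0,0.04,0],[0,0,0.08,0],[0,0,0.08,0]]]'
```

```text
t: 15.7
eef_pos: [0.4387, -0.172, 0.0537]
ee_rot: [3.141, 0.0, -0.798]
force: [-0.7, -0.6, 0.1]
width: 0.0097
gripper_force: 50.0
t: 16.08
eef_pos: [0.4387, -0.172, 0.0517]
ee_rot: [3.141, 0.0, -0.798]
force: [-0.1, -0.3, -0.9]
width: 0.0096
gripper_force: 50.0
t: 16.45
eef_pos: [0.4387, -0.172, 0.0497]
ee_rot: [3.141, 0.0, -0.798]
force: [-0.9, -0.3, -0.7]
width: 0.0095
gripper_force: 50.0
```

```bash
python3 -m crank '[[[0,0,0.04,0],[0,0,0.08,0],[0,0,0.08,0]]]'
python3 -m crank '[[[0,0,0.04,0],[0,0,0.08,0],[0,0,0.08,0]]]'
python3 -m crank '[[[0,0,0.02,0],[0,0,0.04,0],[0,0,0.04,0]]]'
```

```text
t: 16.82
eef_pos: [0.4387, -0.172, 0.0477]
ee_rot: [3.142, 0.0, -0.798]
force: [-0.5, 0.1, -0.8]
width: 0.0093
gripper_force: 50.0
t: 17.2
eef_pos: [0.4388, -0.172, 0.0457]
ee_rot: [3.142, 0.0, -0.798]
force: [0.1, -0.4, -0.8]
width: 0.0099
gripper_force: 50.0
t: 17.58
eef_pos: [0.4389, -0.172, 0.0449]
ee_rot: [-3.141, -0.0, -0.797]
force: [-1.4, 0.6, 4.1]
width: 0.0095
gripper_force: 50.0
```

The spring is met at TCP z ≈ 0.045. I'll press on in small steps.

```bash
python3 -m crank '[[[0,0,0.04,0],[0,0,0.08,0],[0,0,0.08,0]]]'
python3 -m crank '[[[0,0,0.04,0],[0,0,0.08,0],[0,0,0.08,0]]]'
python3 -m crank '[[[0,0,0.03,0],[0,0,0.06,0],[0,0,0.06,0]]]'
```

```text
t: 17.95
eef_pos: [0.439, -0.1721, 0.0431]
ee_rot: [-3.141, -0.0, -0.797]
force: [-2.0, 0.5, 7.5]
width: 0.0097
gripper_force: 50.0
t: 18.32
eef_pos: [0.4391, -0.1721, 0.0413]
ee_rot: [-3.141, -0.001, -0.797]
force: [-2.1, 0.9, 11.3]
width: 0.0096
gripper_force: 50.0
t: 18.7
eef_pos: [0.4391, -0.1722, 0.0401]
ee_rot: [-3.141, -0.001, -0.797]
force: [-3.6, 0.7, 13.6]
width: 0.0095
gripper_force: 50.0
```

```bash
python3 -m crank '[[[0,0,0.04,0],[0,0,0.07,0],[0,0,0.07,0]]]'
python3 -m crank '[[[0,0,0,1],[0,0,0,2],[0,0,0,2]]]'
```

```text
t: 19.08
eef_pos: [0.4392, -0.1722, 0.0385]
ee_rot: [-3.141, -0.001, -0.797]
force: [-4.3, 1.2, 16.8]
width: 0.0098
gripper_force: 50.0
t: 19.45
eef_pos: [0.4407, -0.1724, 0.039]
ee_rot: [-3.139, -0.003, -0.972]
force: [-1.5, 0.6, 15.0]
width: 0.0095
gripper_force: 50.0
```

It turns freely. I continue the quarter turn in stages.

```bash
python3 -m crank '[[[0,0,0.02,1],[0,0,0.02,2],[0,0,0.02,3],[0,0,0.02,4],[0,0,0.02,4],[0,0,0.02,4]]]'
python3 -m crank '[[[0,0,0,1],[0,0,0,2],[0,0,0,3],[0,0,0,4],[0,0,0,4],[0,0,0,4]]]'
```

```text
t: 20.2
eef_pos: [0.4411, -0.1725, 0.0387]
ee_rot: [-3.138, -0.002, -1.32]
force: [-1.3, -1.2, 16.0]
width: 0.0096
gripper_force: 50.0
t: 20.95
eef_pos: [0.4413, -0.1725, 0.0388]
ee_rot: [-3.137, -0.001, -1.669]
force: [-0.9, -1.6, 16.4]
width: 0.0096
gripper_force: 50.0
```

```bash
python3 -m crank '[[[0,0,0,1],[0,0,0,2],[0,0,0,3],[0,0,0,4],[0,0,0,4],[0,0,0,4]]]'
python3 -m crank '[[[0,0,0,1],[0,0,0,2],[0,0,0,3],[0,0,0,4],[0,0,0,4],[0,0,0,4]]]'; python3 -c "
from station import arm;s=arm.get_state();print(s['moment'],s['ee_rot'])"
```

```text
t: 21.7
eef_pos: [0.4414, -0.1724, 0.0388]
ee_rot: [-3.137, 0.001, -2.018]
force: [-0.6, 0.0, 15.4]
width: 0.0096
gripper_force: 50.0
t: 22.45
eef_pos: [0.4415, -0.1725, 0.0388]
ee_rot: [-3.137, 0.003, -2.367]
force: [-1.6, -1.1, 15.9]
width: 0.0094
gripper_force: 50.0
[-0.18785761  0.07475445  0.05616748] [-3.13748891e+00  2.65901580e-03 -2.36705844e+00]
```

The full quarter turn is reached. I'll let up slowly.

```bash
python3 -m crank '[[[0,0,-0.05,0],[0,0,-0.1,0],[0,0,-0.1,0]]]'
python3 -m crank '[[[0,0,-0.04,0],[0,0,-0.08,0],[0,0,-0.08,0]]]'; python3 -c "
from station import arm;s=arm.get_state();print(s['moment'],s['ee_rot'])"
```

```text
t: 22.82
eef_pos: [0.4414, -0.1724, 0.0411]
ee_rot: [-3.138, 0.003, -2.367]
force: [1.6, -0.4, 11.8]
width: 0.0093
gripper_force: 50.0
t: 23.2
eef_pos: [0.4411, -0.1723, 0.0427]
ee_rot: [-3.138, 0.003, -2.367]
force: [1.8, -0.8, 8.2]
width: 0.0094
gripper_force: 50.0
[-0.32012499 -0.62674479  0.01412352] [-3.13815828e+00  2.52090093e-03 -2.36744966e+00]
```

```bash
python3 -m crank '[[[0,0,-0.02,0],[0,0,-0.05,0],[0,0,-0.05,0]]]'
python3 -m crank '[[[0,0,-0.01,0],[0,0,-0.02,0],[0,0,-0.02,0]]]'
```

```text
t: 23.58
eef_pos: [0.4409, -0.1722, 0.0437]
ee_rot: [-3.139, 0.002, -2.368]
force: [1.1, -0.4, 6.7]
width: 0.0095
gripper_force: 50.0
t: 23.95
eef_pos: [0.4408, -0.1722, 0.0441]
ee_rot: [-3.139, 0.002, -2.368]
force: [1.0, -0.1, 5.5]
width: 0.0093
gripper_force: 50.0
```

```bash
python3 -m crank '[[[0,0,-0.02,0],[0,0,-0.04,0],[0,0,-0.04,0]]]'
python3 -m crank '[[[0,0,-0.02,0],[0,0,-0.02,0]]]'; python3 -c "
from station import arm;s=arm.get_state();print(s['moment'],s['ee_rot'])"
```

```text
t: 24.32
eef_pos: [0.4393, -0.1719, 0.0443]
ee_rot: [-3.141, 0.001, -2.368]
force: [3.5, 0.3, 1.9]
width: 0.0095
gripper_force: 50.0
t: 24.58
eef_pos: [0.4387, -0.1719, 0.0445]
ee_rot: [3.141, -0.0, -2.369]
force: [4.1, -0.7, -3.5]
width: 0.0097
gripper_force: 50.0
[ 0.19860531 -1.7925921  -0.02631715] [ 3.14130026e+00 -3.19341179e-05 -2.36854695e+00]
```

The force drops and reverses at a steep rate, so the pin is seated in the notch. I'll ease back slightly, release, and rise.

```bash
python3 -m crank '[[[0,0,0.02,0],[0,0,0.02,0]]]'
python3 -m crank '[[[0,0,0,0],[0,0,0,0],[0,0,0,0],[0,0,0,0]]]' 0.65
python3 -m crank '[[[0,0,-0.5,0],[0,0,-1,0],[0,0,-2,0],[0,0,-3,0],[0,0,-4.5,0],[0,0,-6,0],[0,0,-6,0],[0,0,-6,0]]]'
python3 look.py wrist w7.png stud
```

```text
t: 24.82
eef_pos: [0.4387, -0.172, 0.0444]
ee_rot: [3.142, -0.0, -2.368]
force: [3.2, 1.6, 0.5]
width: 0.0096
gripper_force: 50.0
t: 25.32
eef_pos: [0.4385, -0.172, 0.0442]
ee_rot: [3.141, -0.0, -2.369]
force: [0.0, -0.1, 0.7]
width: 0.0302
gripper_force: 0.0
t: 26.32
eef_pos: [0.4385, -0.1719, 0.1947]
ee_rot: [-3.141, 0.001, -2.369]
force: [0.6, -0.1, 0.0]
width: 0.0306
gripper_force: 0.0
[ 0.4385 -0.1719  0.1947] [-3.1412e+00  9.0000e-04 -2.3686e+00]
stud 0.69 [299. 204.  39.  34.] [ 0.4363 -0.1733  0.0614] [ 0.421 -0.189  0.058] [ 0.455 -0.155  0.082]
 top z 0.0817 rect mm [ 438.  -171.9] [27.3  9.9] 44.0
```

View pics/w7.png

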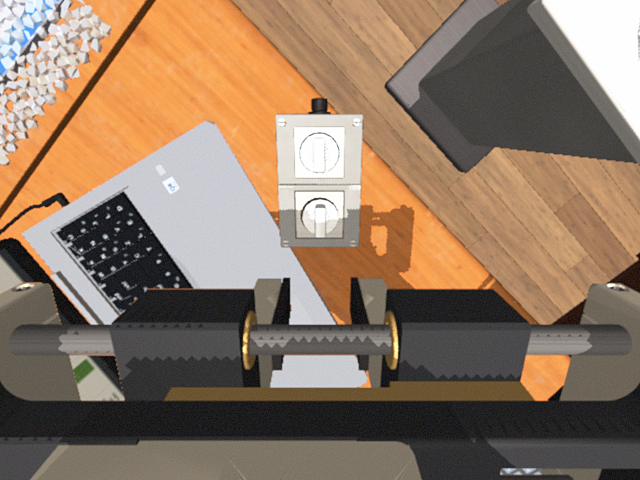

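The stud stands in the port at (320,217). Its wing is at 44.0° against 44.3° for the box's y axis, parallel to the locked stud's wing at (320,153), with its top at 82 mm. It holds on its own with the gripper clear.

```bash
python3 -c "
from station import arm;print(arm.job_done())"
```

```text
the job is handed in; nothing more can be done
None
```

The stud is locked in the open port with its wing parallel to the other stud's, the gripper is clear, the bystanders were left alone, and the job was handed in at about 26 s of the 61 s allowed.

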